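# Clear the tilting plate and hold it at the marked angle

## Robot

A 6-joint arm with a two-finger parallel gripper is mounted at the origin on the work surface. World frame = base frame: x ahead of the robot, y to its left, z up, the work surface at z = 0. Lengths are in mm, angles in rad, forces in N, time in s.
With the tool pointing down it reaches from about 350 to 775 mm from the base axis. Payload 7.3 kg.
Tool frame: the origin (TCP) lies on the centre line of the jaws, within the pads' length; the fingertips stand bot.tip_reach ahead of it and the grasp point (between the pads) lies 6 mm ahead of it (bot.tip_reach is the distance from the TCP to the fingertips, in mm); z points along the fingers, y is the direction in which the jaws open and shut (so a half turn about z gives the same grasp; the last joint's range is limited). The gripper opens to 92 mm and grips with 3 to 60 N. Pads are 19 mm wide; open, the fingers measure 130 mm over their backs; the gripper's body (75 mm by 190 mm) begins 47 mm behind the grasp point.
Start: joints at [1.074, 0.342, 1.524, -0, 1.275, -0.146], TCP at [180.401, 493.05, 251.741] pointing down, gripper open.
Joint ranges: [-2.53, 2.53], [-0.77, 2.02], [0.04, 2.7], [-1, 4.14], [0.28, 2.66], [-3.11, 3.11]. Speed limits (rad/s): [2.57, 2.57, 3.14, 3.14, 3.14, 3.14].

## Interface

Orientations are given as [roll, pitch, yaw] about the fixed x, y, z axes, in that order (R = Rz(yaw) Ry(pitch) Rx(roll)).
In Python, from plant import bot gives the robot as it stands.
- The arm moves only by the tool step_arm, never from a script. Its argument "deltas" is a list of rows, each a list of 6 numbers: the shift along the tool's x, y, z in mm, then the turn, a rotation vector about the tool's x, y, z in rad. A call has 1 to 5 rows; each row is the pose to reach, as a shift and turn from the pose commanded when the call began, along the tool's axes at that moment; what a row does not reach only later rows make up. A row lasts 1/12 s, in which the tool goes at most 41.7 mm and 7.16 degrees, less where a joint would pass 70% of its speed; a pose out of reach is approached as far as the arm can. A call with a gripper value outside its range is refused whole. "fingers" is the finger opening in mm, from 0 to 91.8, set as the call begins (left out, the last holds). The fingers move at their own pace and stop on an object; the grip force is fixed at half the most. Time passes only in rows, so rows that repeat a pose let the fingers close. It gives the time, the measured TCP pose, the force and the opening at its end, in the units of the state.
- bot.get_obs(): the state, without advancing time (a new reading comes with each control period).
- bot.capture(name): name is "scene" or "top"; returns a dict with "color" (420x560x3 uint8, red, green, blue), "fx", "fy", "cx", "cy" (pixels), "R" (3x3) and "t" (3): a world point X has camera coordinates R X + t. Camera axes: x right, y down, z forward; pixel columns grow to the right and rows downward; lengths in mm; the calibration is good to about 2 mm. A picture is of the moment at which its call begins. There is no depth.
- bot.close_job(): hands the job in, once; it reports no verdict.
Trained networks look in a picture, given as the dict that the camera call returned (one of the last four; its "shot" number tells which), for a name from the list of things; names that differ only in an ending like _2 or _b are one class to them, and where a whole thing is asked for, a point or a joint stands for the part that bears it (a point fixed in the world has none). Each returns a list of dicts, best first, with "p" (0 to 1); they miss things now and then, are a little off and sometimes report something else, mostly with a low value. They report only what shows in the picture. A call takes as long as a camera call. They do not tell look-alikes from the thing itself.
- bot.boxes_of(query, picture): "rect" ([centre column, centre row, width, height] in pixels, round what is visible of it).
The state is a dict: "time": time; "joint_positions": joint angles; "dq": joint speeds; "tau": joint torques, N m; "tool_pos": TCP position; "tcp_rot": TCP orientation; "contact_force": force on the tool from outside, world axes, zero at the start; "moment": the same for the moment, N m; "grip_width": finger opening in mm.
Only numpy, scipy, OpenCV 4.12 (cv2) and the standard library are available. Lean on these libraries where they do the work, as an engineer would, in place of code of your own. Each camera call takes 0.05 s, during which the arm holds its last target. There are 200 camera calls.

## Task

Using the bench brush, not the fingers, sweep the three metal offcuts off the tilting aluminium plate into the open grey scrap tray beside it while the plate lies flat, and set the brush back down on the bench. Then raise the hinged plate (it has a black bar handle on its near edge) until its red needle lines up with the yellow marker, and finish while still holding it steady there: it falls if you let go. Leave the marker and the other things on the bench alone.

Things in the scene. Friction and masses are not known exactly. Their poses are not given: they have to be found in the camera images.
- fixture: Teal fixture fixed to the bench; origin on the bench under the plate's middle, x from handle side to hinge side, y along the hinge, z up. Its aluminium tilting plate is 180 (x) x 200 (y) x 8 mm, rimless, centred over the origin, top face 75 mm above the bench when flat. At the +y end, only beyond x = 80 mm, stands a bow-shaped scale 230 mm tall.
- plate (a joint): Tilt of the plate in rad: 0 flat (rest stop), growing as the handle edge is raised about the hinge at the far edge, up to 1.2. Swings freely, 0.8 kg, falls back to 0 if let go; holding it takes about 4 N upward at the handle.
- marker (a joint): Plate angle in rad at which the red needle lines up with the yellow marker on the scale (somewhere from 0.45 to 0.85). Do not move it.
- handle (a point): Middle of the plate's bar handle: round black bar, 14 mm diameter, 110 mm long, parallel to the hinge, 50 mm out from the plate's near edge, free but for support rods at its ends (55 mm from the middle). 71 mm above the bench when flat; moves on a 235 mm circle about the hinge. Axes turn with the plate: x to the hinge, y along the bar, z out of its top.
- hinge (a point): Middle of the hinge line, 95 mm in +x of the fixture's origin and 71 mm above the bench; y along the hinge. Axes turn with the plate.
- needle_tip (a point): Tip of the plate's red needle (118 mm from the hinge line, upright when the plate is flat, leaning away from the handle as the plate rises).
- marker_tip (a point): Point of the yellow marker on the scale, where the needle tip must come (118 mm from the hinge line).
- tray_in (a point): Centre of the inner floor (4 mm above the bench) of the fixed open grey scrap tray: 150 (x) x 120 (y) mm, walls 4 mm thick, 45 mm high, axes as the fixture's. It lies along the +y or -y side of the plate, its inner wall tucked 8 mm under the edge so that pieces pushed over the edge drop in. A closed dark case 40 mm tall lies at the other side.
- scrap_a_mid (a point): Centre of a steel square-tube offcut 30 x 26 x 22 mm, loose on the plate, about 45 g.
- scrap_b_mid (a point): Centre of a brass hexagonal bar end 32 mm across corners, 22 mm tall, loose on the plate, about 70 g.
- scrap_c_mid (a point): Centre of a copper bar stub 32 x 22 x 20 mm, loose on the plate, about 60 g.
- brush_grip (a point): Balance point of the bench brush (180 g), mid-height in its wooden block, 52 mm above the bristle tips; the block is 30 mm wide (y) and 24 mm tall: grip here from above. x points to the head's free end, the handle (115 mm long, 22 mm wide) to -x, z up. It stands on its bristles left or right of the fixture; a hammer lies on the other side.
- brush_head (a point): Middle of the underside of the brush's bristles, 27 mm in +x of and 52 mm below brush_grip; axes the same. Stiff bristles 120 (x) x 26 (y) mm, 40 mm tall, under a block 124 mm long.
Not all that is in view belongs to the job. What is shaped like the part that bears scrap_c_mid but blue or purple is not meant.

How it is judged (in metres and radians):
On the way, in this order (a step that is already met when the one before it is completed fails the run):
1. all three offcuts lie in the scrap tray, the plate still flat (x of scrap_a_mid in the frame of tray_in between -0.075 and 0.075 m and y of scrap_a_mid in the frame of tray_in between -0.06 and 0.06 m and height (world z) of each of scrap_a_mid, scrap_b_mid, scrap_c_mid below 0.058 m and x of scrap_b_mid in the frame of tray_in between -0.075 and 0.075 m and y of scrap_b_mid in the frame of tray_in between -0.06 and 0.06 m and x of scrap_c_mid in the frame of tray_in between -0.075 and 0.075 m and y of scrap_c_mid in the frame of tray_in between -0.06 and 0.06 m and value of joint plate below 0.1 rad), for 0.2 s.
2. the brush is back down on the bench, let go (height (world z) of brush_grip below 0.07 m and contact force between the fingers and brush below 0.1 N and linear speed of brush below 0.05 m/s), for 0.2 s.
At the end, for the whole second after the job is handed in: The plate is held by the gripper alone, steady (under 0.1 rad/s), with its needle within 0.09 rad (5 degrees) of the marker; all three offcuts lie in the tray, and the brush rests on the bench, let go (all of step 2 and angle between the z axis of needle_tip and the z axis of marker_tip, either way round below 0.09 rad and velocity of joint plate between -0.1 and 0.1 rad/s and contact force between the fingers and plate above 0.5 N and contact force between each of brush, hammer and plate below 0.2 N and x of scrap_a_mid in the frame of tray_in between -0.075 and 0.075 m and y of scrap_a_mid in the frame of tray_in between -0.06 and 0.06 m and height (world z) of each of scrap_a_mid, scrap_b_mid, scrap_c_mid below 0.058 m and x of scrap_b_mid in the frame of tray_in between -0.075 and 0.075 m and y of scrap_b_mid in the frame of tray_in between -0.06 and 0.06 m and x of scrap_c_mid in the frame of tray_in between -0.075 and 0.075 m and y of scrap_c_mid in the frame of tray_in between -0.06 and 0.06 m); the arm keeps its last pose, push and grip.
It fails at once if the plate is tilted (over 0.15 rad) while an offcut is still on it (value of joint plate above 0.15 rad and height (world z) of any of scrap_a_mid, scrap_b_mid, scrap_c_mid above 0.066 m).
It fails at once if the fingers push an offcut (contact force between the fingers and scrap_a above 1 N or contact force between the fingers and scrap_b above 1 N or contact force between the fingers and scrap_c above 1 N).
It fails at once if the marker is moved (over 8 mm) (distance of marker_tip from where it was at the start of the episode above 0.008 m).
It fails at once if another thing on the bench is shoved (over 30 mm) (distance of any of hammer, spray, coupling, reducer, mug from where it was at the start of the episode above 0.03 m).
It also fails if it takes over 67 s, if anything falls off the work surface, if the arm or the gripper's body presses on something with over 40 N, if the wrist force passes 120 N, or if a joint passes its speed limit or range.

## Working session

There is one attempt and no reset: what is moved stays moved. The work goes in short steps, Python scripts to look and compute and a tool call to move; the robot and the scene stay as the last step left them, time stands still between calls to the robot, and variables do not carry over. Pictures are saved under pics/ and viewed, about 8 in all and at most 12, crops included, and the job is handed in when it is done.

Besides the shell and the picture viewer there is one more tool, called after "Call:" in YAML: its name, and indented under it one key for each argument. step_arm: Moves the arm, as the interface text tells. Its arguments: {"type":"object","properties":{"deltas":{"type":"array"},"fingers":{"type":"number"}},"required":["deltas"]}

```bash
mkdir -p pics; ls
cat > h.py <<'E'
import numpy as np, cv2
from plant import bot
def ray(pic,u,v,z):
    R=np.array(pic["R"]);t=np.array(pic["t"])
    d=R.T@np.array([(u-pic["cx"])/pic["fx"],(v-pic["cy"])/pic["fy"],1]);c=-R.T@t
    return c+d*(z-c[2])/d[2]
def proj(pic,X):
    p=np.array(pic["R"])@np.array(X,float)+np.array(pic["t"])
    return np.array([pic["fx"]*p[0]/p[2]+pic["cx"],pic["fy"]*p[1]/p[2]+pic["cy"]])
def save(pic,n,crop=None,s=1):
    im=pic["color"][:,:,::-1]
    if crop: im=im[crop[1]:crop[3],crop[0]:crop[2]]
    cv2.imwrite("pics/"+n,cv2.resize(im,None,fx=s,fy=s,interpolation=cv2.INTER_CUBIC))
E
python3 - <<'E'
from h import *
o=bot.get_obs();print(o["time"],o["tool_pos"],o["tcp_rot"],bot.tip_reach)
Z={"scrap_a_mid":86,"scrap_b_mid":86,"scrap_c_mid":85,"brush_grip":52,"brush_head":0,"handle":71,"fixture":75,"tray_in":4,"plate":75,"hinge":71}
for c in ("scene","top"):
    p=bot.capture(c);save(p,c+"1.png",s=1.4)
    print(c,"cam",-np.array(p["R"]).T@np.array(p["t"]))
    for q in list(Z)+["marker_tip","needle_tip"]:
        try:
            for r in bot.boxes_of(q,p)[:3]:
                u,v,w,h=r["rect"];print(q,round(r["p"],2),np.round(r["rect"]),np.round(ray(p,u,v,Z.get(q,150))[:2]))
        except Exception as e: print(q,e)
E
```

```text
pics
0.0 [180.22305073 492.70700871 251.05144975] [-3.14008381e+00 -2.27758056e-04  2.79079182e+00] 25.0
scene cam [1288.49882655  689.73027136  795.47674078]
scrap_a_mid 0.7 [304. 232.  14.  15.] [616.  41.]
scrap_b_mid 0.63 [301. 241. 121.  82.] [644.  61.]
scrap_b_mid 0.48 [328. 238.  12.  16.] [595.  95.]
scrap_c_mid 0.73 [210. 294.  18.  17.] [884.  50.]
scrap_c_mid 0.64 [246. 284.  14.  13.] [817.  80.]
scrap_c_mid 0.53 [302. 242. 120.  85.] [644.  63.]
brush_grip 0.97 [243. 167.  76.  38.] [ 489. -317.]
brush_grip 0.33 [304. 240. 122.  84.] [604.  32.]
brush_head 0.97 [244. 167.  75.  45.] [ 431. -388.]
handle 0.77 [302. 240. 125.  85.] [627.  47.]
fixture 0.67 [303. 257. 119. 120.] [670.  92.]
tray_in 0.62 [365. 283.  86.  78.] [578. 190.]
tray_in 0.44 [302. 230.  10.  18.] [535. -41.]
tray_in 0.41 [301. 241. 125.  83.] [569. -11.]
plate 0.6 [302. 242. 126.  84.] [635.  55.]
hinge 0.68 [302. 240. 125.  82.] [627.  46.]
marker_tip 0.69 [280. 261.  23.  14.] [773. 132.]
needle_tip 0.87 [303. 241. 130.  89.] [700. 121.]
top cam [ 494.16059983  -13.71908882 1181.02733927]
scrap_a_mid 0.65 [262. 233.   9.   9.] [609.  36.]
scrap_b_mid 0.44 [242. 238.   9.  13.] [594.  87.]
scrap_c_mid 0.68 [354. 256.  12.  14.] [ 552. -213.]
scrap_c_mid 0.67 [316. 284.  12.   7.] [ 477. -110.]
scrap_c_mid 0.5 [281. 226.  11.   9.] [629. -17.]
brush_grip 0.74 [405. 294.  28.  84.] [ 453. -356.]
brush_head 0.82 [402. 294.  30.  88.] [ 450. -365.]
handle 0.62 [256. 241.  88. 101.] [588.  50.]
fixture 0.64 [253. 218.  94. 142.] [650.  60.]
fixture 0.55 [259. 239.  91. 102.] [594.  42.]
fixture 0.48 [214. 154.  16.  18.] [830. 174.]
tray_in 0.89 [206. 240.  41.  56.] [596. 199.]
plate 0.84 [257. 238.  88. 102.] [598.  49.]
hinge 0.72 [258. 242.  86.  99.] [586.  46.]
marker_tip 0.62 [214. 156.  16.  15.] [802. 161.]
needle_tip 0.64 [257. 240.  90.  96.] [585.  44.]
```

View pics/scene1.png

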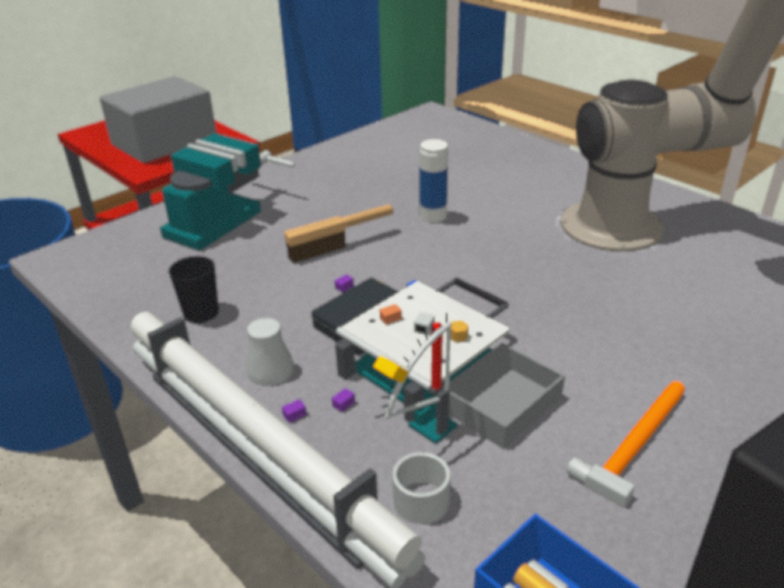

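View pics/top1.png

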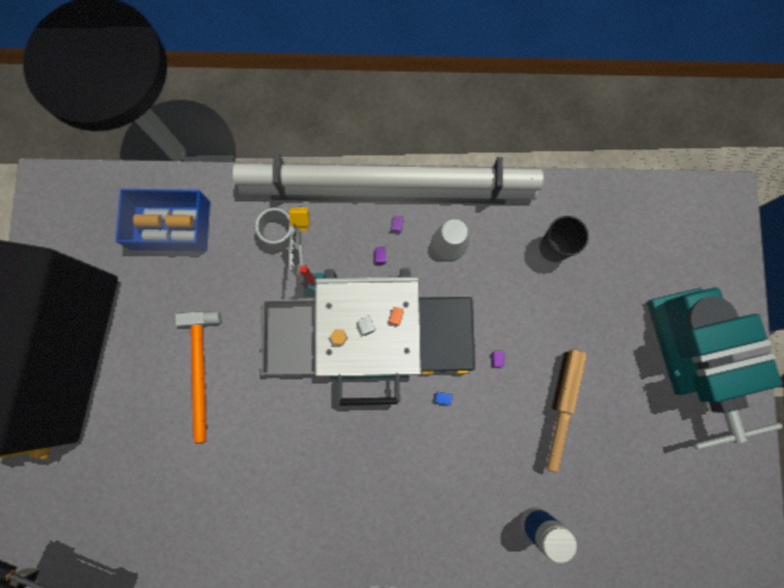

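The scene image (1.4×) shows the plate with grey, brass and copper (orange) offcuts. The tray is on its left (+y), the brush is at far -y, and the hammer is on the +y side. The top image (1.4×) has the plate corners at about (317,280), (418,279), (420,375) and (316,375). The offcuts are at (366,325), (339,338) and (396,316), and the brush runs from (577,352) to (552,470). Next I refine these positions by segmentation.

Run:
```python
from h import *
p=bot.capture("top");im=p["color"];hsv=cv2.cvtColor(im,cv2.COLOR_RGB2HSV)
def seg(m,roi,zs,n):
    k=np.zeros(m.shape,np.uint8);x0,y0,x1,y1=roi;k[y0:y1,x0:x1]=m[y0:y1,x0:x1]*255
    c=max(cv2.findContours(k,cv2.RETR_EXTERNAL,cv2.CHAIN_APPROX_NONE)[0],key=cv2.contourArea)
    W=np.float32([ray(p,u,v,zs)[:2] for u,v in c[:,0]]);r=cv2.minAreaRect(W);print(n,np.round(r[0]),np.round(r[1]),round(r[2],1),np.round(cv2.boxPoints(r)).tolist());return W
H,S,V=[hsv[...,i].astype(int) for i in range(3)]
W=seg((H<25)&(S>70)&(V>70),(385,245,425,340),58,"brush")
d=W-W.mean(0)
# block region only and width profile
a=np.linalg.svd(d)[2][0] if False else np.linalg.eigh(d.T@d)[1][:,1]; a=a*np.sign(a[0]);print("axis",a,np.arctan2(a[1],a[0]))
s=W@a;t=W@[-a[1],a[0]]
for q in np.arange(s.min(),s.max(),15):
    k=(s>=q)&(s<q+15);print(round(q-s.min()),np.round([t[k].min(),t[k].max(),np.ptp(t[k])],1))
seg((S<40)&(V>150),(222,195,303,272),75,"plate")
seg((S<90)&(V<45),(235,262,292,292),71,"handle")
```

```text
brush [ 457. -352.] [ 33. 238.] 75.9 [[337.0, -339.0], [568.0, -397.0], [576.0, -365.0], [345.0, -307.0]]
axis [ 0.96862    -0.24854629] -0.2511792
0 [-238.7 -216.2   22.4]
15 [-238.9 -215.9   23.1]
30 [-238.6 -216.1   22.5]
45 [-238.9 -215.8   23.1]
60 [-238.9 -216.    22.9]
75 [-238.6 -215.9   22.7]
90 [-238.3 -215.    23.3]
105 [-242.6 -211.4   31.2]
120 [-243.5 -211.    32.4]
135 [-243.7 -211.3   32.5]
150 [-243.7 -211.5   32.2]
165 [-243.4 -211.8   31.7]
180 [-243.1 -210.8   32.3]
195 [-243.4 -210.7   32.7]
210 [-243.1 -210.9   32.2]
225 [-243.4 -211.1   32.3]
plate [613.  34.] [189. 199.] 2.1 [[515.0, 130.0], [522.0, -69.0], [711.0, -62.0], [704.0, 136.0]]
handle [467.  31.] [ 12. 105.] 2.7 [[458.0, 83.0], [463.0, -22.0], [475.0, -21.0], [470.0, 83.0]]
```

Call:
step_arm:
  deltas:
    - [0,0,-10,0,0,0]
    - [-40,0,0,0,0,0]
    - [-40,0,0,0,0,0]

```text
time: 1.6
tool_pos: [221.7, 478.0, 251.6]
tcp_rot: [3.142, 0.003, 2.789]
contact_force: [0.3, 0.1, -0.0]
grip_width: 91.5
```

```bash
cat > plan.py <<'E'
import numpy as np
def plan(start,wps,step=40):
    """start,wps: (x,y,z,yaw) tool down; prints calls of <=5 rows (tool frame)"""
    poses=[];c=np.array(start,float)
    for w in wps:
        w=np.array(w,float);n=int(max(np.ceil(np.linalg.norm(w[:3]-c[:3])/step),np.ceil(abs(w[3]-c[3])/.12),1))
        poses+=[c+(w-c)*i/n for i in range(1,n+1)];c=w
    b=np.array(start,float)
    for i in range(0,len(poses),5):
        rows=[]
        cy,sy=np.cos(b[3]),np.sin(b[3])
        T=np.array([[cy,sy,0],[sy,-cy,0],[0,0,-1]])
        for q in poses[i:i+5]:
            d=T@(q[:3]-b[:3]);r=[round(v,1) for v in d]+[0,0,round(-(q[3]-b[3]),3)];rows.append([float(v) for v in r])
        b=poses[min(i+4,len(poses)-1)];print(rows)
E
python3 - <<'E'
from plan import plan
plan((221,478,251,2.79),[(380,230,250,2.894),(470,-50,230,2.894),(486,-358,180,2.894)])
E
```

```text
[[-29.3, -22.3, 0.1, 0.0, 0.0, -0.013], [-58.7, -44.5, 0.2, 0.0, 0.0, -0.026], [-88.0, -66.8, 0.4, 0.0, 0.0, -0.039], [-117.3, -89.0, 0.5, 0.0, 0.0, -0.052], [-146.7, -111.3, 0.6, 0.0, 0.0, -0.065]]
[[-27.8, -24.1, 0.1, 0.0, 0.0, -0.013], [-55.7, -48.2, 0.2, 0.0, 0.0, -0.026], [-83.5, -72.4, 0.4, 0.0, 0.0, -0.039], [-104.2, -102.7, 2.9, 0.0, 0.0, -0.039], [-124.9, -133.1, 5.4, 0.0, 0.0, -0.039]]
[[-19.5, -31.2, 2.5, 0.0, 0.0, -0.0], [-39.0, -62.4, 5.0, 0.0, 0.0, -0.0], [-58.5, -93.5, 7.5, 0.0, 0.0, -0.0], [-77.9, -124.7, 10.0, 0.0, 0.0, -0.0], [-97.4, -155.9, 12.5, 0.0, 0.0, -0.0]]
[[-19.5, -31.2, 2.5, 0.0, 0.0, -0.0], [-30.9, -68.0, 8.8, 0.0, 0.0, -0.0], [-42.2, -104.8, 15.0, 0.0, 0.0, -0.0], [-53.6, -141.7, 21.2, 0.0, 0.0, -0.0], [-65.0, -178.5, 27.5, 0.0, 0.0, -0.0]]
[[-11.4, -36.8, 6.2, 0.0, 0.0, -0.0], [-22.7, -73.7, 12.5, 0.0, 0.0, -0.0], [-34.1, -110.5, 18.8, 0.0, 0.0, -0.0], [-45.5, -147.3, 25.0, 0.0, 0.0, -0.0]]
```

Call:
step_arm:
  deltas:
    - [-29,-22,0,0,0,-0.013]
    - [-59,-44,0,0,0,-0.026]
    - [-88,-67,0,0,0,-0.039]
    - [-117,-89,0,0,0,-0.052]
    - [-147,-111,0,0,0,-0.065]

```text
time: 2.02
tool_pos: [318.4, 323.2, 252.5]
tcp_rot: [3.141, 0.0, 2.857]
contact_force: [0.3, -0.1, 0.3]
grip_width: 92.3
```

Call:
step_arm:
  deltas:
    - [-28,-24,0,0,0,-0.013]
    - [-56,-48,0,0,0,-0.026]
    - [-83,-72,0,0,0,-0.039]
    - [-104,-103,3,0,0,-0.039]
    - [-125,-133,5,0,0,-0.039]

```text
time: 2.43
tool_pos: [401.0, 160.0, 247.3]
tcp_rot: [3.141, 0.001, 2.895]
contact_force: [0.0, 1.3, 0.5]
grip_width: 91.7
```

Call:
step_arm:
  deltas:
    - [-20,-31,2,0,0,0]
    - [-39,-62,5,0,0,0]
    - [-58,-94,7,0,0,0]
    - [-78,-125,10,0,0,0]
    - [-97,-156,12,0,0,0]

```text
time: 2.85
tool_pos: [456.7, -15.2, 235.3]
tcp_rot: [3.141, 0.001, 2.894]
contact_force: [0.2, 0.1, -0.1]
grip_width: 91.8
```

Call:
step_arm:
  deltas:
    - [-20,-31,2,0,0,0]
    - [-31,-68,9,0,0,0]
    - [-42,-105,15,0,0,0]
    - [-54,-142,21,0,0,0]
    - [-65,-178,27,0,0,0]

```text
time: 3.27
tool_pos: [475.8, -204.0, 208.1]
tcp_rot: [-3.141, 0.001, 2.894]
contact_force: [0.2, 0.5, -0.7]
grip_width: 91.6
```

Call:
step_arm:
  deltas:
    - [-11,-37,6,0,0,0]
    - [-23,-74,12,0,0,0]
    - [-34,-110,19,0,0,0]
    - [-45,-147,25,0,0,0]
    - [-45,-147,25,0,0,0]

```text
time: 3.68
tool_pos: [482.6, -361.7, 181.4]
tcp_rot: [-3.139, 0.0, 2.89]
contact_force: [-0.8, 1.6, -0.2]
grip_width: 91.4
```

Call:
step_arm:
  deltas:
    - [-2,4,35,0,0,0]
    - [-2,4,70,0,0,0]
    - [-2,4,95,0,0,0]
    - [-2,4,110,0,0,0]
    - [-2,4,121,0,0,0]

```text
time: 4.1
tool_pos: [486.0, -351.0, 60.0]
tcp_rot: [3.14, -0.002, 2.895]
contact_force: [0.2, 0.1, -0.2]
grip_width: 91.8
```

Call:
step_arm:
  deltas:
    - [0,0,0,0,0,0]
    - [0,0,0,0,0,0]
    - [0,0,0,0,0,0]
    - [0,0,0,0,0,0]
    - [0,0,0,0,0,0]
  fingers: 0

```text
time: 4.52
tool_pos: [487.0, -352.4, 63.1]
tcp_rot: [-3.141, 0.002, 2.895]
contact_force: [0.8, -0.0, -0.0]
grip_width: 62.9
```

Call:
step_arm:
  deltas:
    - [0,0,0,0,0,0]
    - [0,0,0,0,0,0]
    - [0,0,0,0,0,0]
    - [0,0,0,0,0,0]
    - [0,0,0,0,0,0]

```text
time: 4.93
tool_pos: [486.5, -352.1, 61.8]
tcp_rot: [-3.141, 0.0, 2.895]
contact_force: [-0.1, -0.4, 1.2]
grip_width: 31.5
```

Run:
```python
from plan import plan
plan((486.3,-352,61.5,2.895),[(486.3,-352,101.5,2.895),(486.3,-352,200,2.895),(588,-72,200,3.18),(588,-72,170,3.18)],36)
```

```text
[[0.0, 0.0, -20.0, 0.0, 0.0, -0.0], [0.0, 0.0, -40.0, 0.0, 0.0, -0.0], [0.0, 0.0, -72.8, 0.0, 0.0, -0.0], [0.0, 0.0, -105.7, 0.0, 0.0, -0.0], [0.0, 0.0, -138.5, 0.0, 0.0, -0.0]]
[[-3.4, 32.9, 0.0, 0.0, 0.0, -0.032], [-6.7, 65.9, 0.0, 0.0, 0.0, -0.063], [-10.1, 98.8, 0.0, 0.0, 0.0, -0.095], [-13.5, 131.7, 0.0, 0.0, 0.0, -0.127], [-16.8, 164.6, 0.0, 0.0, 0.0, -0.158]]
[[-8.5, 32.0, 0.0, 0.0, 0.0, -0.032], [-17.0, 64.0, 0.0, 0.0, 0.0, -0.063], [-25.5, 96.0, 0.0, 0.0, 0.0, -0.095], [-34.1, 127.9, 0.0, 0.0, 0.0, -0.127], [-34.1, 127.9, 30.0, 0.0, 0.0, -0.127]]
```

Call:
step_arm:
  deltas:
    - [0,0,0,0,0,0]
    - [0,0,-35,0,0,0]
    - [0,0,-70,0,0,0]
    - [0,0,-105,0,0,0]
    - [0,0,-139,0,0,0]

```text
time: 5.35
tool_pos: [486.1, -351.4, 201.7]
tcp_rot: [3.141, -0.001, 2.895]
contact_force: [0.2, -0.7, -1.7]
grip_width: 31.4
```

Call:
step_arm:
  deltas:
    - [-3,33,0,0,0,-0.032]
    - [-7,66,0,0,0,-0.063]
    - [-10,99,0,0,0,-0.095]
    - [-14,132,0,0,0,-0.127]
    - [-17,165,0,0,0,-0.158]

```text
time: 5.77
tool_pos: [543.2, -194.4, 200.3]
tcp_rot: [3.141, -0.001, 3.054]
contact_force: [0.6, 0.4, -1.6]
grip_width: 31.3
```

Call:
step_arm:
  deltas:
    - [-8,32,0,0,0,-0.032]
    - [-17,64,0,0,0,-0.063]
    - [-26,96,0,0,0,-0.095]
    - [-34,128,0,0,0,-0.127]
    - [-34,128,20,0,0,-0.127]

```text
time: 6.18
tool_pos: [591.5, -66.2, 183.6]
tcp_rot: [3.141, 0.007, -3.097]
contact_force: [-0.3, -0.2, -1.9]
grip_width: 31.5
```

Call:
step_arm:
  deltas:
    - [0,0,5,0,0,0]
    - [0,0,10,0,0,0]
    - [0,0,10,0,0,0]

```text
time: 6.43
tool_pos: [587.5, -72.2, 169.4]
tcp_rot: [3.141, -0.003, -3.104]
contact_force: [-0.3, -0.5, -2.5]
grip_width: 31.1
```

Run:
```python
from h import *
o=bot.get_obs();print(o["tool_pos"],o["tcp_rot"],o["grip_width"])
p=bot.capture("top");q=bot.capture("scene")
a=p["color"][170:310,200:400];b=q["color"][140:320,180:420]
a=cv2.resize(a,None,fx=3.2,fy=3.2,interpolation=2);b=cv2.resize(b,None,fx=2.66,fy=2.66,interpolation=2)
w=640;cv2.imwrite("pics/s2t.png",a[...,::-1]);cv2.imwrite("pics/s2s.png",b[...,::-1])
```

```text
[587.49326321 -72.17169887 169.35263823] [ 3.14087749e+00 -3.01428668e-03 -3.10438668e+00] 31.072851375517903
```

View pics/s2s.png

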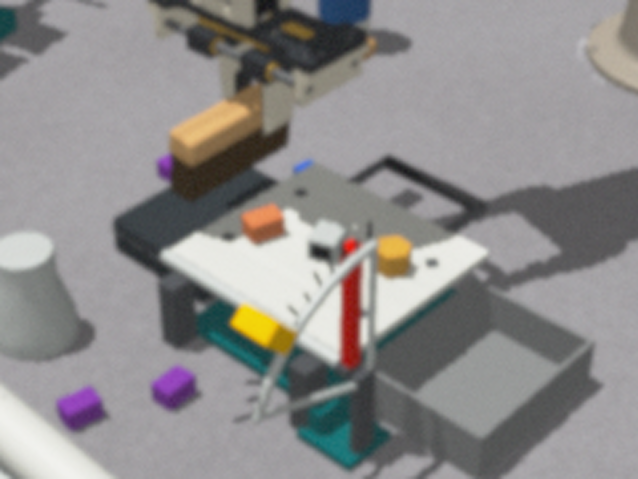

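The brush is held level at (230,145) over the -y edge. All three offcuts lie ahead of it, at (263,223), (327,240) and (393,255). Next I lower it to about 3 mm above the plate.

Call:
step_arm:
  deltas:
    - [0,0,10,0,0,0]
    - [0,0,20,0,0,0]
    - [0,0,25,0,0,0]
    - [0,0,30,0,0,0]
    - [0,0,30,0,0,0]

```text
time: 6.95
tool_pos: [587.7, -71.5, 139.2]
tcp_rot: [3.141, -0.002, -3.104]
contact_force: [-0.7, -0.2, -2.9]
grip_width: 31.0
```

Call:
step_arm:
  deltas:
    - [0,8,0,0,0,0]
    - [0,18,0,0,0,0]
    - [0,28,0,0,0,0]
    - [0,38,0,0,0,0]
    - [0,48,0,0,0,0]

```text
time: 7.37
tool_pos: [586.7, -22.1, 141.1]
tcp_rot: [-3.142, 0.001, -3.103]
contact_force: [-0.3, 0.4, -1.6]
grip_width: 31.3
```

Run:
```python
from h import *
o=bot.get_obs();print(o["tool_pos"],o["contact_force"])
save(bot.capture("scene"),"s3.png",(180,140,420,320),2.66)
```

```text
[586.68473618 -22.143177   141.11856835] [-0.31145244  0.44132636 -1.62268299]
```

View pics/s3.png

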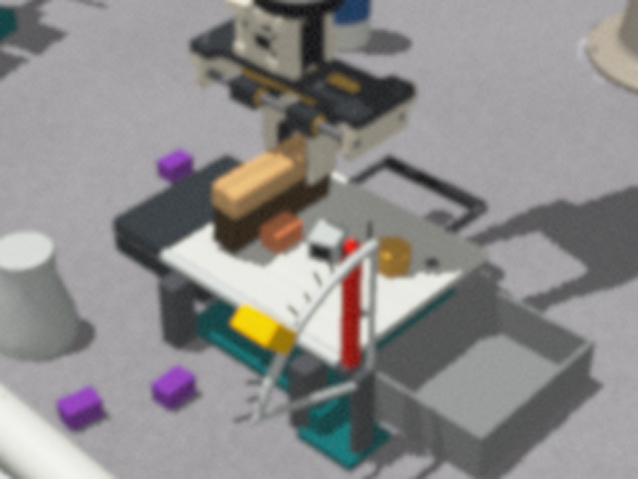

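The brush has just reached the copper piece at (281,232), and the fingers are well above the pieces. I continue the sweep.

Call:
step_arm:
  deltas:
    - [0,10,0,0,0,0]
    - [0,20,0,0,0,0]
    - [0,30,0,0,0,0]
    - [0,40,0,0,0,0]
    - [0,50,0,0,0,0]

```text
time: 7.83
tool_pos: [584.7, 27.3, 140.8]
tcp_rot: [-3.141, 0.0, -3.103]
contact_force: [0.1, -0.9, -1.5]
grip_width: 31.1
```

Call:
step_arm:
  deltas:
    - [0,10,0,0,0,0]
    - [0,20,0,0,0,0]
    - [0,30,0,0,0,0]
    - [0,40,0,0,0,0]
    - [0,50,0,0,0,0]

```text
time: 8.25
tool_pos: [582.8, 77.4, 140.7]
tcp_rot: [3.141, 0.0, -3.103]
contact_force: [0.6, -0.1, -2.0]
grip_width: 31.1
```

Call:
step_arm:
  deltas:
    - [0,9,0,0,0,0]
    - [0,18,0,0,0,0]
    - [0,27,0,0,0,0]
    - [0,36,0,0,0,0]
    - [0,45,0,0,0,0]

```text
time: 8.67
tool_pos: [581.0, 122.2, 140.7]
tcp_rot: [3.141, -0.0, -3.104]
contact_force: [-0.3, -0.2, -1.9]
grip_width: 31.1
```

Call:
step_arm:
  deltas:
    - [0,8,0,0,0,0]
    - [0,16,0,0,0,0]
    - [0,24,0,0,0,0]
    - [0,24,0,0,0,0]

```text
time: 9.0
tool_pos: [579.9, 147.0, 140.6]
tcp_rot: [3.141, -0.0, -3.102]
contact_force: [0.4, 0.4, -2.6]
grip_width: 31.6
```

Run:
```python
from h import *
save(bot.capture("scene"),"s4.png",(180,140,420,320),2.66)
```

```text
(no output)
```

View pics/s4.png

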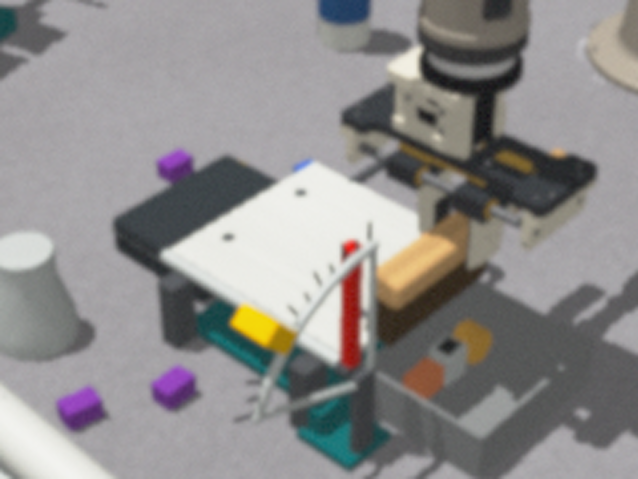

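All three pieces are in the tray, at (425,378), (450,353) and (475,342), and the plate is clear and flat. Next the brush goes back to its place.

Run:
```python
from plan import plan
plan((580,147,140.6,3.18),[(580,147,200,3.18),(500,-300,200,2.94),(486.3,-352,170,2.895),(486.3,-352,75,2.895)],39)
```

```text
[[0.0, 0.0, -29.7, 0.0, 0.0, -0.0], [0.0, 0.0, -59.4, 0.0, 0.0, -0.0], [8.1, -37.0, -59.4, 0.0, 0.0, 0.02], [16.2, -73.9, -59.4, 0.0, 0.0, 0.04], [24.3, -110.9, -59.4, 0.0, 0.0, 0.06]]
[[5.9, -37.4, 0.0, 0.0, 0.0, 0.02], [11.7, -74.8, 0.0, 0.0, 0.0, 0.04], [17.6, -112.2, 0.0, 0.0, 0.0, 0.06], [23.4, -149.5, 0.0, 0.0, 0.0, 0.08], [29.3, -186.9, 0.0, 0.0, 0.0, 0.1]]
[[2.1, -37.8, 0.0, 0.0, 0.0, 0.02], [4.2, -75.6, 0.0, 0.0, 0.0, 0.04], [6.3, -113.4, 0.0, 0.0, 0.0, 0.06], [8.4, -151.1, 0.0, 0.0, 0.0, 0.08], [12.0, -177.8, 15.0, 0.0, 0.0, 0.103]]
[[0.9, -26.9, 15.0, 0.0, 0.0, 0.022], [0.9, -26.9, 46.7, 0.0, 0.0, 0.022], [0.9, -26.9, 78.3, 0.0, 0.0, 0.022], [0.9, -26.9, 110.0, 0.0, 0.0, 0.022]]
```

Call:
step_arm:
  deltas:
    - [0,0,-30,0,0,0]
    - [0,0,-59,0,0,0]
    - [8,-37,-59,0,0,0.02]
    - [16,-74,-59,0,0,0.04]
    - [24,-111,-59,0,0,0.06]

```text
time: 9.47
tool_pos: [560.1, 32.3, 200.3]
tcp_rot: [-3.141, 0.001, 3.12]
contact_force: [1.6, -0.6, -1.8]
grip_width: 31.6
```

Call:
step_arm:
  deltas:
    - [6,-37,0,0,0,0.02]
    - [12,-75,0,0,0,0.04]
    - [18,-112,0,0,0,0.06]
    - [23,-150,0,0,0,0.08]
    - [29,-187,0,0,0,0.1]

```text
time: 9.88
tool_pos: [526.7, -155.1, 199.9]
tcp_rot: [-3.141, 0.0, 3.018]
contact_force: [1.0, 0.3, -3.0]
grip_width: 31.2
```

Call:
step_arm:
  deltas:
    - [2,-38,0,0,0,0.02]
    - [4,-76,0,0,0,0.04]
    - [6,-113,0,0,0,0.06]
    - [8,-151,0,0,0,0.08]
    - [12,-178,15,0,0,0.103]

```text
time: 10.3
tool_pos: [494.0, -332.8, 187.3]
tcp_rot: [-3.138, 0.006, 2.914]
contact_force: [0.6, -0.4, -2.1]
grip_width: 31.1
```

Call:
step_arm:
  deltas:
    - [1,-27,15,0,0,0.022]
    - [1,-27,47,0,0,0.022]
    - [1,-27,78,0,0,0.022]
    - [1,-27,110,0,0,0.022]
    - [1,-27,110,0,0,0.022]

```text
time: 10.72
tool_pos: [483.3, -352.1, 68.4]
tcp_rot: [3.136, -0.01, 2.894]
contact_force: [-0.1, 1.7, -2.3]
grip_width: 31.2
```

Call:
step_arm:
  deltas:
    - [0,0,5,0,0,0]
    - [0,0,9,0,0,0]
    - [0,0,11,0,0,0]
    - [0,0,12,0,0,0]
    - [0,0,12,0,0,0]

```text
time: 11.13
tool_pos: [487.4, -354.5, 63.9]
tcp_rot: [-3.141, 0.002, 2.895]
contact_force: [-1.2, 0.4, -1.8]
grip_width: 31.4
```

Call:
step_arm:
  deltas:
    - [0,0,1,0,0,0]
    - [0,0,1,0,0,0]
    - [0,0,2,0,0,0]
    - [0,0,2,0,0,0]
    - [0,0,2,0,0,0]

```text
time: 11.55
tool_pos: [487.0, -354.5, 61.6]
tcp_rot: [-3.141, 0.001, 2.895]
contact_force: [-2.1, 0.1, 5.9]
grip_width: 31.4
```

It's down on the bench, with the force reversed to about +6 N. I release it and rise.

Call:
step_arm:
  deltas:
    - [0,0,0,0,0,0]
    - [0,0,0,0,0,0]
    - [0,0,0,0,0,0]
    - [0,0,0,0,0,0]
    - [0,0,0,0,0,0]
  fingers: 90

```text
time: 11.97
tool_pos: [486.8, -354.1, 60.5]
tcp_rot: [3.141, -0.0, 2.895]
contact_force: [-0.3, 0.2, 0.2]
grip_width: 60.2
```

Call:
step_arm:
  deltas:
    - [0,0,0,0,0,0]
    - [0,0,0,0,0,0]
    - [0,0,-30,0,0,0]
    - [0,0,-70,0,0,0]
    - [0,0,-110,0,0,0]

```text
time: 12.38
tool_pos: [486.2, -353.6, 170.9]
tcp_rot: [3.14, -0.003, 2.895]
contact_force: [1.8, -1.2, 0.5]
grip_width: 89.1
```

Run:
```python
from h import *
o=bot.get_obs();print(o["tool_pos"],o["joint_positions"])
p=bot.capture("top");q=bot.capture("scene")
save(q,"s5.png",(170,110,420,320),3)
for r in bot.boxes_of("handle",p)[:1]+bot.boxes_of("brush_grip",p)[:1]+bot.boxes_of("marker_tip",q)[:1]: print(r)
# marker angle: compare projected needle tip circle with picture
F=np.array([607,36.6]);yw=.04;ex=np.array([np.cos(yw),np.sin(yw)]);ey=np.array([-ex[1],ex[0]])
for cam in (p,q):
  for th in (0,.45,.55,.65,.75,.85):
    for fy in (110,):
      X=[*(F+ex*(95+118*np.sin(th))+ey*fy),71+118*np.cos(th)]
      print(th,fy,np.round(proj(cam,X),1))
```

```text
[ 486.2257967  -353.64264947  170.93653148] [-7.56313557e-01  5.51754506e-01  1.41697497e+00  1.49920878e-04
  1.17596590e+00 -2.08032241e+00]
{'rect': [213.5, 155.6, 18.6, 17.1], 'p': 0.59}
{'rect': [404.5, 290.3, 29.7, 80.4], 'p': 0.95}
{'rect': [280.8, 264.2, 26.2, 11.2], 'p': 0.6}
0 110 [214.3 192.3]
0.45 110 [215.1 173.3]
0.55 110 [215.4 169.9]
0.65 110 [215.8 166.9]
0.75 110 [216.3 164.3]
0.85 110 [216.8 162.1]
0 110 [315.2 231.3]
0.45 110 [296.9 248.8]
0.55 110 [293.1 253.8]
0.65 110 [289.5 259.1]
0.75 110 [286.2 264.6]
0.85 110 [283.2 270.3]
```

View pics/s5.png

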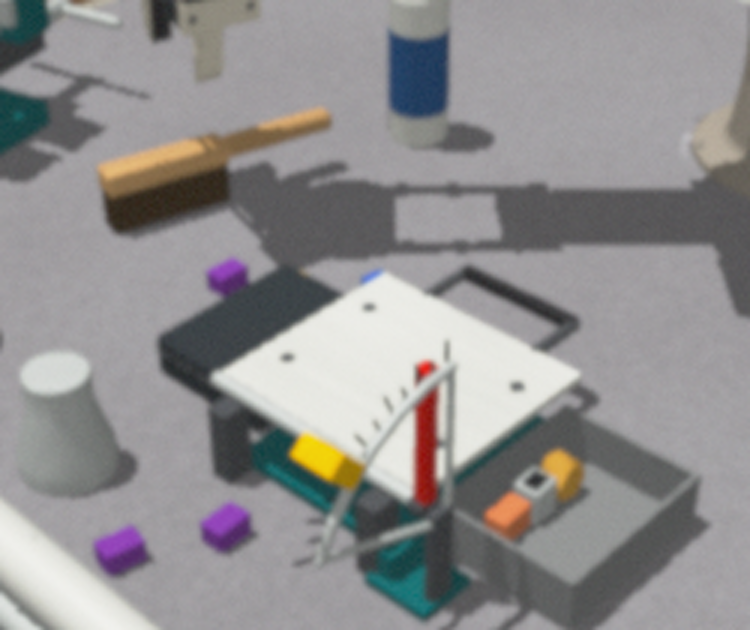

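The brush stands on the bench at (190,180) and the offcuts lie in the tray. The yellow marker is at about (330,460) and the red needle tip at (427,364). Next I triangulate the marker.

```bash
python3 - <<'E'
from h import *
F=np.array([607,36.6]);yw=.04;ex=np.array([np.cos(yw),np.sin(yw)]);ey=np.array([-ex[1],ex[0]])
pt=bot.capture("top");ps=bot.capture("scene")
def cen(p,roi,kind):
    hsv=cv2.cvtColor(p["color"],cv2.COLOR_RGB2HSV).astype(int);H,S,V=hsv[...,0],hsv[...,1],hsv[...,2]
    m=((H>18)&(H<35)&(S>150)&(V>100)) if kind=="y" else (((H<6)|(H>172))&(S>160)&(V>80))
    k=np.zeros(m.shape,bool);k[roi[1]:roi[3],roi[0]:roi[2]]=1;v,u=np.nonzero(m&k)
    print(kind,len(u),u.min(),u.max(),v.min(),v.max());return u.mean(),v.mean(),u,v
def tri(a,b):
    A=[];B=[]
    for p,(u,v) in ((pt,a),(ps,b)):
        P=np.c_[p["R"],p["t"]]
        for c,f,x in ((0,p["fx"],(u-p["cx"])),(1,p["fy"],(v-p["cy"]))):
            r=x*P[2]-f*P[c];A.append(r[:3]/f);B.append(-r[3]/f)
    return np.linalg.lstsq(np.array(A),np.array(B),rcond=None)[0]
def show(n,X):
    d=X[:2]-F;fx,fy=d@ex-95,d@ey;z=X[2]-71;print(n,np.round(X),"hinge x,y,z",np.round([fx,fy,z]),"r",round(np.hypot(fx,z)),"ang",round(np.arctan2(fx,z),3))
yt=cen(pt,(195,140,235,175),"y");ys=cen(ps,(255,245,310,280),"y")
show("marker centroid",tri(yt[:2],ys[:2]))
rt=cen(pt,(200,170,240,215),"r");rs=cen(ps,(295,220,330,285),"r")
show("needle mid",tri(rt[:2],rs[:2]))
h=cv2.cvtColor(pt["color"],cv2.COLOR_RGB2HSV)
k=np.zeros((420,560),np.uint8)
E
python3 - <<'E'
from plan import plan
# handle grasp: yaw options
plan((486.2,-353.6,171,2.895),[(470,-180,171,2.25),(467,31,171,1.611)],38)
E
```

```text
y 191 207 220 148 164
y 236 267 290 255 272
marker centroid [798. 157. 174.] hinge x,y,z [101. 112. 103.] r 144 ang 0.774
r 32 215 223 190 199
r 186 309 314 231 277
needle mid [707. 151. 128.] hinge x,y,z [ 10. 110.  57.] r 57 ang 0.168
[[9.7, 27.4, 0.0, 0.0, 0.0, 0.107], [19.4, 54.8, 0.0, 0.0, 0.0, 0.215], [29.0, 82.2, 0.0, 0.0, 0.0, 0.323], [38.7, 109.6, 0.0, 0.0, 0.0, 0.43], [48.4, 137.0, 0.0, 0.0, 0.0, 0.538]]
[[22.3, 18.6, 0.0, 0.0, 0.0, 0.107], [47.5, 43.1, 0.0, 0.0, 0.0, 0.214], [72.7, 67.7, 0.0, 0.0, 0.0, 0.32], [97.9, 92.2, 0.0, 0.0, 0.0, 0.427], [123.1, 116.8, 0.0, 0.0, 0.0, 0.533]]
[[34.2, 8.3, 0.0, 0.0, 0.0, 0.107], [68.3, 16.7, 0.0, 0.0, 0.0, 0.213]]
```

Call:
step_arm:
  deltas:
    - [10,27,0,0,0,0.107]
    - [19,55,0,0,0,0.215]
    - [29,82,0,0,0,0.323]
    - [39,110,0,0,0,0.43]
    - [48,137,0,0,0,0.538]
  fingers: 40

```text
time: 13.15
tool_pos: [472.6, -207.9, 169.1]
tcp_rot: [-3.141, -0.003, 2.351]
contact_force: [1.9, 0.8, 0.1]
grip_width: 61.5
```

Call:
step_arm:
  deltas:
    - [22,19,0,0,0,0.107]
    - [48,43,0,0,0,0.214]
    - [73,68,0,0,0,0.32]
    - [98,92,0,0,0,0.427]
    - [123,117,0,0,0,0.533]

```text
time: 13.57
tool_pos: [468.3, -38.3, 169.4]
tcp_rot: [-3.139, -0.001, 1.818]
contact_force: [0.6, -0.1, 0.1]
grip_width: 40.2
```

Call:
step_arm:
  deltas:
    - [34,8,0,0,0,0.107]
    - [68,17,0,0,0,0.213]
    - [68,17,0,0,0,0.213]
    - [68,17,25,0,0,0.213]
    - [68,17,45,0,0,0.213]

```text
time: 13.98
tool_pos: [468.7, 30.6, 124.5]
tcp_rot: [3.142, 0.0, 1.614]
contact_force: [0.6, 0.1, -0.2]
grip_width: 40.2
```

Call:
step_arm:
  deltas:
    - [0,0,0,0,0,0]
    - [0,0,0,0,0,0]
    - [0,0,0,0,0,0]

```text
time: 14.23
tool_pos: [469.1, 29.7, 126.0]
tcp_rot: [-3.141, -0.0, 1.611]
contact_force: [-0.6, -0.1, 0.6]
grip_width: 40.2
```

Run:
```python
from h import *
o=bot.get_obs();print(o["tool_pos"],o["tcp_rot"],o["grip_width"])
save(bot.capture("scene"),"s6.png",(240,140,440,290),3.5)
```

```text
[469.09619539  29.71678501 125.97212342] [-3.14134897e+00 -8.40120058e-05  1.61077053e+00] 40.21555410767137
```

View pics/s6.png

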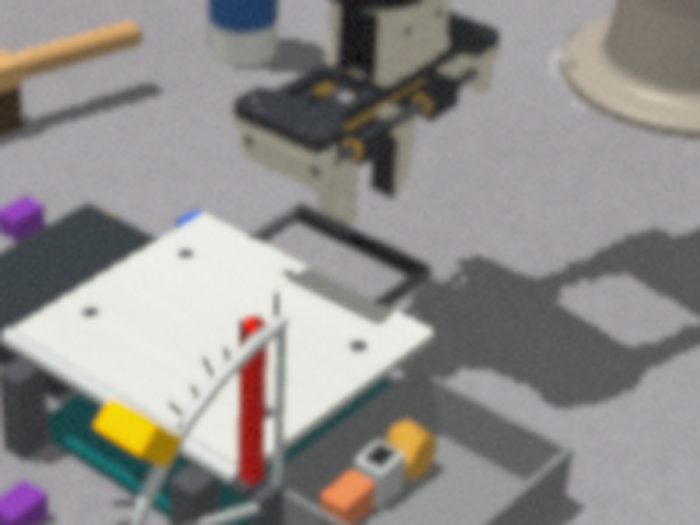

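The open fingers, at (340,200) and (390,170), straddle the bar's middle. The bar runs from (300,212) to (425,270). I descend and close.

Call:
step_arm:
  deltas:
    - [0,0,14,0,0,0]
    - [0,0,28,0,0,0]
    - [0,0,38,0,0,0]
    - [0,0,45,0,0,0]
    - [0,0,48,0,0,0]

```text
time: 14.7
tool_pos: [469.0, 29.9, 77.6]
tcp_rot: [3.141, -0.0, 1.611]
contact_force: [-0.5, -0.2, -0.1]
grip_width: 39.9
```

Call:
step_arm:
  deltas:
    - [0,0,0,0,0,0]
    - [0,0,0,0,0,0]
    - [0,0,0,0,0,0]
    - [0,0,0,0,0,0]
    - [0,0,0,0,0,0]
  fingers: 0

```text
time: 15.12
tool_pos: [469.9, 30.2, 78.3]
tcp_rot: [3.139, 0.0, 1.611]
contact_force: [0.6, 0.3, -2.8]
grip_width: 12.9
```

Call:
step_arm:
  deltas:
    - [0,0,0,0,0,0]
    - [0,0,0,0,0,0]
    - [0,0,0,0,0,0]
    - [0,0,0,0,0,0]
    - [0,0,0,0,0,0]

```text
time: 15.53
tool_pos: [469.8, 30.1, 78.2]
tcp_rot: [3.139, 0.0, 1.611]
contact_force: [4.6, 1.1, 3.9]
grip_width: 12.9
```

The grip is on the 13–14 mm bar. I raise it along the 235 mm arc.

Call:
step_arm:
  deltas:
    - [0,0,-12,0,0,0]
    - [0,1,-23,0,0,0]
    - [0,3,-35,0,0,0]
    - [0,5,-47,0,0,0]
    - [0,7,-58,0,0,0]

```text
time: 15.95
tool_pos: [477.3, 30.4, 136.0]
tcp_rot: [3.139, 0.0, 1.611]
contact_force: [14.1, 1.8, -8.4]
grip_width: 13.2
```

Call:
step_arm:
  deltas:
    - [0,3,-11,0,0,0]
    - [0,7,-22,0,0,0]
    - [0,11,-33,0,0,0]
    - [0,16,-44,0,0,0]
    - [0,22,-55,0,0,0]

```text
time: 16.37
tool_pos: [499.5, 31.1, 190.3]
tcp_rot: [3.139, 0.0, 1.611]
contact_force: [14.3, -1.0, -13.4]
grip_width: 13.1
```

Call:
step_arm:
  deltas:
    - [0,6,-10,0,0,0]
    - [0,12,-20,0,0,0]
    - [0,19,-29,0,0,0]
    - [0,23,-34,0,0,0]
    - [0,23,-34,0,0,0]

```text
time: 16.78
tool_pos: [521.4, 31.9, 223.9]
tcp_rot: [-3.141, 0.0, 1.611]
contact_force: [6.5, -1.7, -9.1]
grip_width: 12.8
```

Call:
step_arm:
  deltas:
    - [0,0,0,0,0,0]
    - [0,0,0,0,0,0]
    - [0,0,0,0,0,0]
    - [0,0,0,0,0,0]
    - [0,0,0,0,0,0]

```text
time: 17.2
tool_pos: [520.5, 31.9, 222.8]
tcp_rot: [-3.139, 0.0, 1.611]
contact_force: [7.6, -1.9, -9.6]
grip_width: 13.2
```

Run:
```python
from h import *
o=bot.get_obs();z=o["tool_pos"][2]-7.2-71;print(o["tool_pos"],o["contact_force"],o["grip_width"],"th",np.arcsin(z/235))
save(bot.capture("scene"),"s7.png",(230,130,430,290),3.75)
F=np.array([610,36.6]);yw=.04;ex=np.array([np.cos(yw),np.sin(yw)]);ey=np.array([-ex[1],ex[0]])
pt=bot.capture("top");ps=bot.capture("scene")
def cen(p,roi,k):
    hsv=cv2.cvtColor(p["color"],cv2.COLOR_RGB2HSV).astype(int);H,S,V=hsv[...,0],hsv[...,1],hsv[...,2]
    m=((H>18)&(H<35)&(S>150)&(V>100)) if k=="y" else (((H<6)|(H>172))&(S>160)&(V>80))
    q=np.zeros(m.shape,bool);q[roi[1]:roi[3],roi[0]:roi[2]]=1;v,u=np.nonzero(m&q);print(k,len(u),u.min(),u.max(),v.min(),v.max());return u.mean(),v.mean()
def tri(a,b):
    A=[];B=[]
    for p,(u,v) in ((pt,a),(ps,b)):
        P=np.c_[p["R"],p["t"]]
        for c,f,x in ((0,p["fx"],u-p["cx"]),(1,p["fy"],v-p["cy"])):
            r=x*P[2]-f*P[c];A.append(r[:3]/f);B.append(-r[3]/f)
    X=np.linalg.lstsq(np.array(A),np.array(B),rcond=None)[0];d=X[:2]-F;x,y,z=d@ex-95,d@ey,X[2]-71
    print(np.round([x,y,z]),"ang",np.arctan2(x,z))
tri(cen(pt,(195,140,235,175),"y"),cen(ps,(255,245,310,280),"y"))
tri(cen(pt,(200,140,240,215),"r"),cen(ps,(255,220,330,300),"r"))
```

```text
[520.53500417  31.86595669 222.79739768] [ 7.6010573  -1.93293274 -9.63811006] 13.21144849988041 th 0.6627767231406708
y 191 207 220 148 164
y 243 266 290 255 272
[ 98. 113. 103.] ang 0.7587622437654474
r 132 216 223 166 199
r 94 285 312 259 279
[ 39. 109.  43.] ang 0.7325061127598534
```

View pics/s7.png

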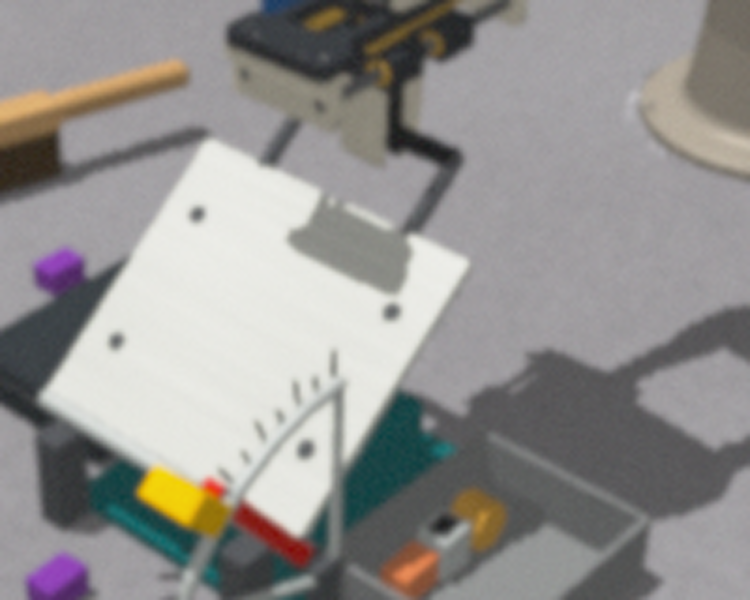

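The needle tip at (214,488) is close to the yellow marker at (180,500), but its line still passes above the marker. The plate is at about 0.665 rad and the marker at about 0.74–0.76, so I raise it a little more.

Call:
step_arm:
  deltas:
    - [0,3,-3,0,0,0]
    - [0,6,-6,0,0,0]
    - [0,9,-9,0,0,0]
    - [0,12,-12,0,0,0]
    - [0,14,-14,0,0,0]

```text
time: 17.77
tool_pos: [534.0, 32.3, 238.7]
tcp_rot: [-3.139, 0.001, 1.611]
contact_force: [-2.8, -4.8, -2.1]
grip_width: 13.3
```

Call:
step_arm:
  deltas:
    - [0,0,0,0,0,0]
    - [0,0,0,0,0,0]
    - [0,0,0,0,0,0]
    - [0,0,0,0,0,0]
    - [0,0,0,0,0,0]

```text
time: 18.18
tool_pos: [534.3, 32.4, 239.0]
tcp_rot: [-3.141, 0.001, 1.611]
contact_force: [-2.3, -3.8, -1.6]
grip_width: 13.3
```

Run:
```python
from h import *
o=bot.get_obs();z=o["tool_pos"][2]-7.2-71;print(o["tool_pos"],o["contact_force"],o["grip_width"],"th",np.arcsin(z/235))
p=bot.capture("scene");t=bot.capture("top")
a=cv2.resize(p["color"][235:300,255:335],None,fx=8,fy=8,interpolation=2);b=cv2.resize(t["color"][135:200,190:245],None,fx=2,fy=8,interpolation=2)
cv2.imwrite("pics/s8.png",np.hstack([a,b])[...,::-1])
```

```text
[534.26431621  32.3800908  239.03407216] [-2.26055894 -3.81237551 -1.56809509] 13.254637867705801 th 0.7537808770407737
```

View pics/s8.png

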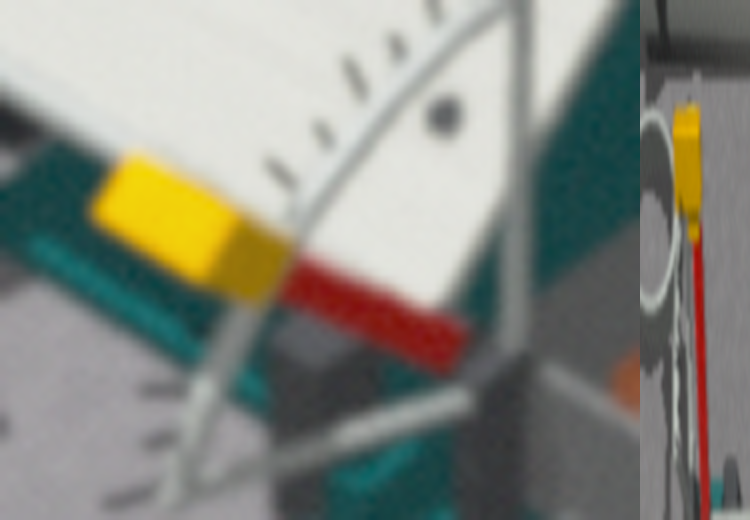

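The needle's red line from (465,345) to (285,275) now runs straight into the yellow marker's tip at about (280,272). The plate is steady at about 0.75 rad, so I hand the job in.

Run:
```python
from plant import bot
print(bot.close_job());o=bot.get_obs();print(o["time"],o["tool_pos"],o["contact_force"],o["grip_width"])
```

```text
the job is handed in; nothing more can be done
None
the job is handed in; nothing more can be done
```

I swept the three offcuts into the tray with the brush in one pass and stood the brush back where it came from. I then raised the plate by its bar and handed the job in at about 18 s with the gripper still holding it. No verdict is reported, so the result rests on my own checks:

- **Offcuts:** in the last views all three lie in the tray and the plate is clear. The plate was still flat when they went in.
- **Brush:** it stood on its bristles on the bench after release. I did not measure its position again, but it was still standing in the later views.
- **Plate:** the tool height gives a tilt of about 0.754 rad, and two readings about 0.4 s apart were steady. The grip closed to about 13 mm on the 14 mm bar.
- **Marker:** triangulation put it at 0.76 rad (0.77 with my first estimate of the hinge position). In the last close-up the needle runs straight into the marker's tip. I judge the error at up to 0.04 rad, against the 0.09 rad allowed.
- **Disagreement:** triangulating the partly hidden needle read about 0.07 rad more than the tilt from the tool height. I went by the tool height and the close-up.

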